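# Dock the cordless mixing wand in its spring-clip charging cradle

## Task

Put the cordless mixing wand back on charge. Take it from the open metal rest, hold it over the white cradle with its thick butt end facing the brass plate and about 35 mm short of it, and press it gently down between the steel spring fingers until both pairs have snapped around the barrel and it lies fully home. Then slide it along in the clips until its butt has pushed in the sprung pin on the brass plate and bears firmly, but not hard, against the stop, let go so that it stays pressing on the pin, and leave the beaker, jar and mortar where they are.

Things in the scene. Friction and masses are not known exactly. Their poses are not given: they have to be found in the camera images.
- wand: cordless mixing wand, 0.11 to 0.23 kg: smooth grey round barrel, 24 mm diameter, 160 mm long, with a thin steel shaft (7 mm diameter, 50 mm long) and 19 mm disc at one end. Origin mid-barrel on its axis; y runs along the barrel to the thick butt end. At the start it lies level in the rest, axis 45 mm above the counter. Grip it across mid-barrel, firmly
- butt (a point): centre of the wand's flat brass-rimmed butt end, 80 mm from the wand's origin along its y
- rest: fixed open aluminium rest: base 60 x 140 mm, 8 mm thick, with two V notches 55 mm either side of its middle (each 10 mm wide along the wand), free down to the base between them. Origin on the counter under its middle, y along the wand. Mid-barrel lies within 8 mm of the middle of the rest
- cradle: white plastic charging cradle fixed to the counter: base 76 x 236 mm, 10 mm thick, with two clips 50 mm either side of its middle, free down to the base between them (86 mm), so a gripper can stand there. Origin on the counter under the middle; y points along the seated wand to the brass plate, z up. More than 45 N between wand and cradle breaks it
- seat (a point): on the cradle, 52 mm above its origin: the height and line of the barrel's axis when fully home, resting on rigid V pads. Start the slide with the wand's origin 6 to 22 mm short of this point along y
- clip_a (a point): middle of the clip away from the plate (cradle y -50 mm, 61 mm up): two upright steel spring fingers, 14 mm wide along y, with round inward beads 18 mm apart at this height and above them a flared mouth, 37 mm wide at the top, 76 mm above the counter. The barrel spreads the fingers and they close over it
- clip_b (a point): middle of the same kind of clip nearer the plate (cradle y +50 mm, 61 mm up). The barrel meets both clips with its axis about 18 mm above home; pushing it level through both takes 10 to 18 N in all, then it snaps the rest of the way down. Below that is the rigid seat. Pushed off-centre, the wand tips in the grip and one clip may lag
- plate: brass plate, 34 mm wide, 28 mm tall, on a rigid post at the y end of the cradle. Origin: centre of its face, 102 mm from the seat point along y, same height. From it a contact stud 11 mm thick points at the butt: an adjusted screw tipped by a sprung pin. The pin's tip stands 3 to 25 mm off the face (each time different, not measured: feel for it), yields 2.5 mm at 1 N, then is rigid
- face (a point): centre of the brass plate's face, where the stud comes out. Sliding the clipped wand towards it takes 2 to 6 N of friction, about 1 N more as the pin yields, then a sharp rise at the rigid stop: push about 5 to 12 N above the friction there; the stud is damaged above 20 N. Friction in the clips then holds the wand against the pin
- beaker: loose glass beaker, 68 mm across, 95 mm tall, not part of the job; origin under its middle
- jar: loose amber jar with white cap, 60 mm across, 85 mm tall, not part of the job; origin under its middle
- mortar: loose white bowl (mortar), 90 mm across, 50 mm tall, not part of the job; origin under its middle
Not all that is in view belongs to the job. What is meant by the wand is not blue or pink, and is the smaller of those in its own colour.

How it is judged:
By the outcome, as a careful person would: the job done as asked, in the order asked, and still so for the second after the job is handed in, with the robot touching nothing.
It also fails if it takes over 69 s, if anything falls off the work surface, if the arm or the gripper's body presses on something with over 40 N, if the wrist force passes 120 N, or if a joint passes its speed limit or range.

## Robot

A 6-joint arm with a two-finger parallel gripper is mounted at the origin on the work surface. World frame = base frame: x ahead of the robot, y to its left, z up, the work surface at z = 0. Lengths are in m, angles in rad, forces in N, time in s.
With the tool pointing down it reaches from about 0.3 to 0.775 m from the base axis. Payload 14.6 kg.
Tool frame: the origin (TCP) lies midway between the tips of the shut fingers; the grasp point (between the pads) lies 19 mm behind it (ctrl.tcp_to_grasp is the z of the grasp point in the tool frame, in m); z points along the fingers, y is the line along which they close (so a half turn about z gives the same grasp; the last joint's range is limited). The gripper opens to 94 mm and grips with 3 to 60 N. Pads are 16 mm wide; open, the fingers measure 119 mm over their backs; the gripper's body (75 mm by 177 mm) begins 78 mm behind the grasp point.
Start: joints at [1.039, 0.3, 1.521, -0, 1.321, -0.067], TCP at [0.247, 0.492, 0.205] pointing down, gripper open.
Joint ranges: [-3.03, 3.03], [-0.79, 2.21], [0.23, 2.52], [-1.04, 4.18], [0, 3.07], [-2.55, 2.55]. Speed limits (rad/s): [2.22, 2.22, 2.57, 3.14, 3.14, 3.14].

## Interface

Orientations are given as [roll, pitch, yaw] about the fixed x, y, z axes, in that order (R = Rz(yaw) Ry(pitch) Rx(roll)).
In Python, from station import monitor, camera, ctrl gives the robot as it stands.
- The arm moves only by the tool apply_moves, never from a script. Its argument "plan" is one flat list of numbers, 4 for each row, row after row: the shift along the tool's x, y, z in mm, then the turn about the tool's z in rad. In form: [dx, dy, dz, spin, dx, dy, dz, spin, ...]. A call has 1 to 20 rows; each row shifts and turns the commanded pose from where the row before left it, along the tool's axes as they then stand; what a row does not reach is not made up. A row lasts 1/10 s, in which the tool goes at most 50 mm and 8.59 degrees, less where a joint would pass 70% of its speed; a pose out of reach is approached as far as the arm can. A call is refused whole if a number of a shift passes 50 or a number of a turn 0.15, either way. A call with a gripper value outside its range is refused whole. "hand" is the gripper command: -1 is shut, 1 is fully open, values between are in proportion, set as the call begins (left out, the last holds). The fingers move at their own pace and stop on an object; "squeeze" is the grip in N (left out, the last holds). Time passes only in rows, so rows that do not move let the fingers close. It gives the time, the measured TCP pose, the force, the opening and the grip force at its end, in the units of the state.
- monitor.get_obs(): the state, without advancing time (a new reading comes with each control period).
- camera(name): name is "side" or "top" or "wrist"; returns a dict with "image" (420x560x3 uint8, red, green, blue), "range_z" (420x560 float32, m along the optical axis (not along the pixel's ray), 0 where there is no reading), "mtx" (3x3 intrinsics, pixels), "rvec" (rotation vector, rad) and "tvec" (3), from world to camera coordinates, as OpenCV has them. Camera axes: x right, y down, z forward; pixel columns grow to the right and rows downward; lengths in m; the calibration is good to about 2 mm. A picture is of the moment at which its call begins.
- ctrl.hand_in(): hands the job in; it is judged then, once.
The state is a dict: "time_s": time; "qpos": joint angles; "joint_vel": joint speeds; "tau": joint torques, N m; "ee_pos": TCP position; "eef_rot": TCP orientation; "force": force on the tool from outside, world axes, zero at the start; "moment": the same for the moment, N m; "grip_width": finger opening in m; "grip_force": force on a finger pad.
Only numpy, scipy, OpenCV 4.12 (cv2) and the standard library are available. Lean on these libraries where they do the work, as an engineer would, in place of code of your own. Each camera call takes 0.05 s, during which the arm holds its last target. There are 200 camera calls.

## Working session

There is one attempt and no reset: what is moved stays moved. The work goes in short steps, Python scripts to look and compute and a tool call to move; the robot and the scene stay as the last step left them, time stands still between calls to the robot, and variables do not carry over. Pictures are saved under pics/ and viewed, at most 10 in all, crops included, and the job is handed in when it is done.

Besides the shell and the picture viewer there is one more tool, called after "Call:" as name(argument=value, ...) on one line, values as JSON. apply_moves: Moves the arm, as the interface text tells. Its arguments: {"type":"object","properties":{"plan":{"type":"array","items":{"type":"number"}},"hand":{"type":"number"},"squeeze":{"type":"number"}},"required":["plan"]}

```bash
mkdir -p pics; ls
python3 - <<'E'
from station import monitor, camera, ctrl
import cv2, numpy as np
o=monitor.get_obs(); print(o, ctrl.tcp_to_grasp)
for n in("top","side"):
    c=camera(n); cv2.imwrite(f"pics/{n}0.png",c["image"][:,:,::-1]); np.savez(f"pics/{n}0.npz",**c)
    print(n,c["mtx"],c["rvec"],c["tvec"])
E
```

```text
pics
{'time_s': 0.0, 'qpos': array([ 1.03937622e+00,  3.00475374e-01,  1.52157411e+00, -3.14894269e-06,
        1.32071027e+00, -6.65982162e-02]), 'joint_vel': array([-0.00034025, -0.00097366,  0.00087662, -0.00011739,  0.00114243,
        0.00045328]), 'tau': array([ 5.34827086e-05, -5.31811917e+01, -3.52742350e+01,  7.08591426e-02,
        2.43961997e-02, -7.54084249e-05]), 'ee_pos': array([0.24641382, 0.49141718, 0.20488694]), 'eef_rot': array([-3.14042794e+00, -7.46256921e-05,  2.67677150e+00]), 'force': array([ 0.09684678, -0.20016158, -0.70446558]), 'moment': array([-0.03418125,  0.02848831,  0.0169651 ]), 'grip_force': 0.0, 'grip_width': 0.0939592994507518} -0.0188
top [[419.0808774    0.         285.78774693]
 [  0.         419.0808774  209.83886958]
 [  0.           0.           1.        ]] [ 2.06306354 -2.14489811  0.24378427] [0.0050833  0.44772005 0.960507  ]
side [[537.19950971   0.         280.21554379]
 [  0.         537.19950971 213.65216608]
 [  0.           0.           1.        ]] [ 2.20097831 -0.64722109  0.31408915] [-0.37280913  0.18680014  1.3960041 ]
```

View pics/top0.png

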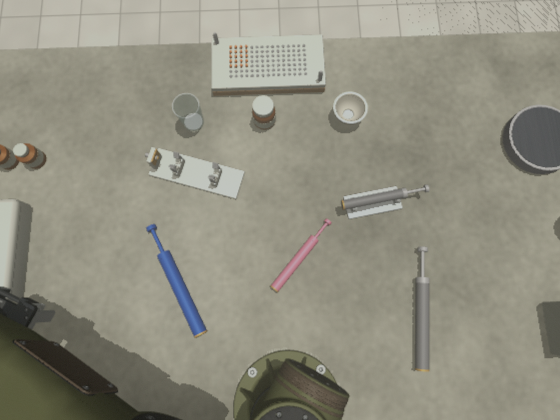

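View pics/side0.png

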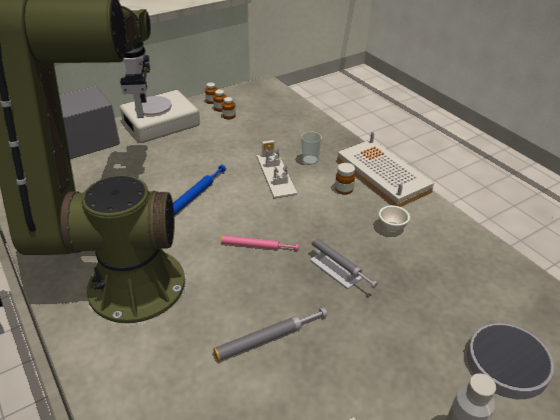

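The top view shows the small grey wand in the rest with its butt at about (345,204) and its disc at about (427,188). The cradle runs from about (150,180) to (243,198), with the brass plate near (153,157). The beaker is at (190,115), the jar at (263,110) and the mortar at (349,110). The larger grey wand, blue wand and pink wand are decoys.

```bash
cat > h.py <<'E'
import numpy as np, cv2
def load(n):
    return dict(np.load(f"pics/{n}.npz"))
def cloud(c):
    R=cv2.Rodrigues(c["rvec"])[0]; z=c["range_z"].astype(float); v,u=np.indices(z.shape)
    p=np.stack([u,v,np.ones_like(z)],-1)@np.linalg.inv(c["mtx"]).T*z[...,None]
    return (p-c["tvec"].ravel())@R
def ray(c,uv,h):
    R=cv2.Rodrigues(c["rvec"])[0]; C=-R.T@c["tvec"].ravel()
    d=np.c_[np.reshape(uv,(-1,2)),np.ones(len(np.reshape(uv,(-1,2))))]@np.linalg.inv(c["mtx"]).T@R
    return C+d*((h-C[2])/d[:,2])[:,None]
def proj(c,P): return cv2.projectPoints(np.float64(P).reshape(-1,1,3),c["rvec"],c["tvec"],c["mtx"],None)[0].reshape(-1,2)
E
python3 - <<'E'
from h import *
c=load("top0"); P=cloud(c); im=c["image"].astype(int); hsv=cv2.cvtColor(c["image"],cv2.COLOR_RGB2HSV)
R=cv2.Rodrigues(c["rvec"])[0]; print("cam",-R.T@c["tvec"].ravel())
print("table z",np.median(P[230:300,215:260,2]))
# cradle base: bright, low sat
m=np.zeros(P.shape[:2],np.uint8); m[140:205,140:250]=1
w=((hsv[...,2]>170)&(hsv[...,1]<40)&(m>0)).astype(np.uint8)
k=cv2.findContours(w,0,2)[0]; k=max(k,key=cv2.contourArea); r=cv2.minAreaRect(k); print(r)
q=ray(c,cv2.boxPoints(r),.01); print("cradle corners",q, np.linalg.norm(q-np.roll(q,1,0),axis=1), q.mean(0))
# brass
b=((hsv[...,0]<28)&(hsv[...,0]>8)&(hsv[...,1]>80)&(m>0)); vv,uu=np.nonzero(b); print("brass",len(uu),uu.min(),uu.max(),vv.min(),vv.max(), np.median(P[b],0))
# high points in cradle
hi=(m>0)&(P[...,2]>.045)&(P[...,2]<.12); print("hi",hi.sum()); 
n,l,s,ct=cv2.connectedComponentsWithStats(hi.astype(np.uint8))
for i in range(1,n):
    if s[i,4]>3: print(s[i],P[l==i].mean(0),P[l==i][:,2].max())
# wand
m=np.zeros_like(m); m[175:225,335:440]=1
g=(m>0)&(P[...,2]>.045)&(P[...,2]<.09); n,l,s,ct=cv2.connectedComponentsWithStats(g.astype(np.uint8)); i=1+s[1:,4].argmax(); print(s[i]); g=l==i
Q=P[g]; mu=Q[:,:2].mean(0); U,S,V=np.linalg.svd(Q[:,:2]-mu,full_matrices=False); t=(Q[:,:2]-mu)@V[0]; print("wand",mu,V[0],t.min(),t.max(),Q[:,2].max(), np.percentile(Q[:,2],[50,90]))
for n_ in("top0","side0"):
    c=load(n_); im=c["image"]
    box=dict(top0=[(140,140,110,70),(330,170,110,55)],side0=[(245,130,70,75),(295,225,90,75)])[n_]
    for j,(x,y,w_,h_) in enumerate(box): cv2.imwrite(f"pics/c_{n_}{j}.png",cv2.resize(im[y:y+h_,x:x+w_,::-1],(400,300)))
A=np.vstack([np.hstack([cv2.imread(f"pics/c_{n}{j}.png") for j in(0,1)]) for n in("top0","side0")]); cv2.imwrite("pics/crops.png",A)
E
```

```text
cam [ 0.22163265 -0.00270108  1.03630326]
table z 0.0010747379440963086
((195.9653778076172, 172.12692260742188), (91.21401977539062, 28.32897186279297), 15.255120277404785)
cradle corners [[0.56527619 0.33577762 0.01      ]
 [0.63911773 0.31895846 0.01      ]
 [0.56476156 0.09123937 0.01      ]
 [0.49300453 0.11127243 0.01      ]] [0.23585116 0.0757328  0.23955129 0.07450097] [0.56554    0.21431197 0.01      ]
brass 50 152 158 149 164 [0.59200481 0.30589028 0.05791894]
hi 364
[145 147  14  18 171] [0.59438103 0.31148747 0.06150926] 0.0705490768787617
[173 151   8  10  54] [0.59190398 0.25049498 0.06454879] 0.07861206094446468
[212 162   8  10  50] [0.56097324 0.15548954 0.06501827] 0.07763475558690204
[168 164  10   7  44] [0.56258738 0.25992863 0.06354276] 0.07827717913173732
[207 174   9   8  45] [0.53168056 0.16503961 0.06385657] 0.07809063971693672
[341 184  88  25 727]
wand [ 0.47013394 -0.23936551] [-0.16412027  0.98644034] -0.1235140398247338 0.09243323358952625 0.06236712587752625 [0.05550036 0.05906188]
```

View pics/crops.png

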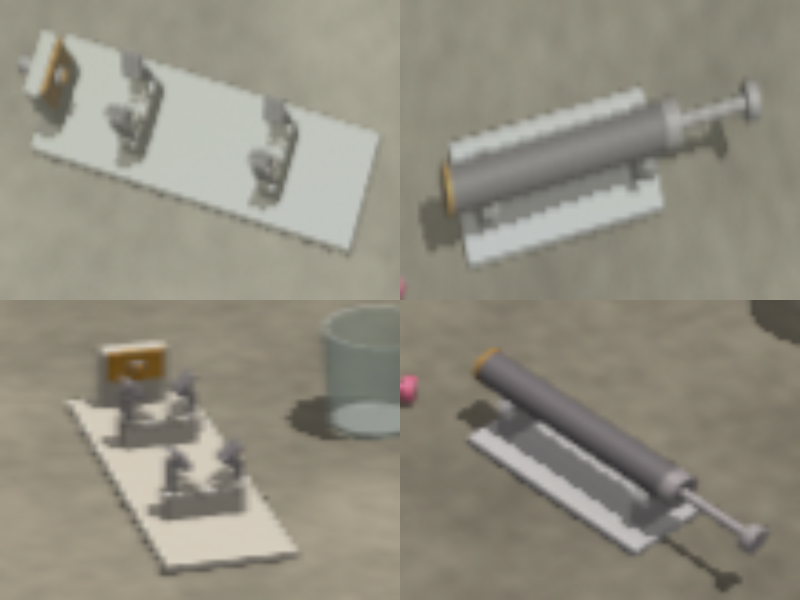

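The crops agree: brass butt and plate both face left (+y), and the clips and rest are clear. Next I'll work out the wrist camera mount and how to move over the cradle.

```bash
cat >> h.py <<'E'
def toolR(o):
    from scipy.spatial.transform import Rotation as S
    return S.from_euler("xyz",o["eef_rot"]).as_matrix()
def to(o,xyz,yaw):
    """spin first (about tool z), then shift in the tool axes after it, mm"""
    from scipy.spatial.transform import Rotation as S
    y0=o["eef_rot"][2]; s=-((yaw-y0+np.pi)%(2*np.pi)-np.pi)
    R=S.from_euler("xyz",[np.pi,0,yaw]).as_matrix()
    return "spin %.4f shift mm %s"%(s,np.round(R.T@(np.array(xyz)-o["ee_pos"])*1000,1))
E
python3 - <<'E'
from h import *
from station import monitor,camera
o=monitor.get_obs(); c=camera("wrist"); R=cv2.Rodrigues(c["rvec"])[0]; C=-R.T@c["tvec"].ravel(); T=toolR(o)
print("cam in tool",T.T@(C-o["ee_pos"]),"axis",T.T@R[2],c["mtx"][0,0])
print("to cradle", to(o,[.5655,.2143,.26],np.radians(72)))
E
```

```text
cam in tool [ 0.08202463  0.00034258 -0.17999699] axis [-2.78413853e-01 -4.48455133e-04  9.60461100e-01] 310.6341754314549
to cradle spin 1.4201 shift mm [-165.   389.1  -55.1]
```

Call:
apply_moves(plan=[0, 0, -5.5, 0.142, 0, 0, -5.5, 0.142, 0, 0, -5.5, 0.142, 0, 0, -5.5, 0.142, 0, 0, -5.5, 0.142, 0, 0, -5.5, 0.142, 0, 0, -5.5, 0.142, 0, 0, -5.5, 0.142, 0, 0, -5.5, 0.142, 0, 0, -5.5, 0.142], hand=1)

```text
time_s: 1.15
ee_pos: [0.2465, 0.4916, 0.2604]
eef_rot: [-3.141, 0.001, 1.251]
force: [0.7, 0.2, -0.1]
grip_width: 0.0944
grip_force: 0.0
```

Call:
apply_moves(plan=[-11, 26, 0, 0, -11, 26, 0, 0, -11, 26, 0, 0, -11, 26, 0, 0, -11, 26, 0, 0, -11, 26, 0, 0, -11, 26, 0, 0, -11, 26, 0, 0, -11, 26, 0, 0, -11, 26, 0, 0, -11, 26, 0, 0, -11, 26, 0, 0, -11, 26, 0, 0, -11, 26, 0, 0, -11, 26, 0, 0, 0, 0, 0, 0, 0, 0, 0, 0])

```text
time_s: 2.85
ee_pos: [0.5664, 0.2141, 0.2599]
eef_rot: [-3.141, 0.0, 1.256]
force: [0.5, 0.4, -0.1]
grip_width: 0.0938
grip_force: 0.0
```

Run:
```python
from h import *
from station import monitor,camera
o=monitor.get_obs(); c=camera("wrist"); np.savez("pics/w1.npz",**c); cv2.imwrite("pics/w1.png",c["image"][:,:,::-1]); print(o["time_s"],o["ee_pos"],o["eef_rot"],o["force"])
yc=np.array([np.cos(np.radians(72)),np.sin(np.radians(72)),0]); xc=np.array([yc[1],-yc[0],0]); O=np.array([.5655,.2143,0])
pts=[O+a*xc+b*yc+[0,0,h] for a,b,h in [(.038,.118,.01),(-.038,.118,.01),(.038,-.118,.01),(-.038,-.118,.01),(.0185,.05,.076),(-.0185,.05,.076),(.0185,-.05,.076),(-.0185,-.05,.076),(0,.102,.052)]]
print(np.round(proj(c,pts)).astype(int).tolist())
```

```text
2.85 [0.56639519 0.21408736 0.25994823] [-3.14073221e+00  4.11567786e-04  1.25593457e+00] [ 0.46905497  0.38338224 -0.05542859]
[[305, 88], [247, 88], [301, 255], [251, 255], [292, 146], [260, 146], [291, 228], [261, 228], [276, 99]]
```

View pics/w1.png

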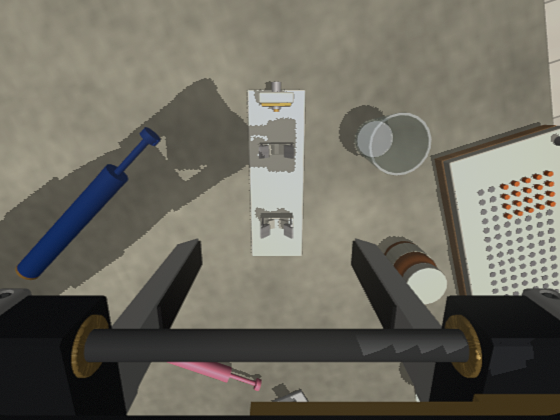

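The wrist view matches the predicted cradle to about 1 px: base corners (248,90), (305,90), (251,256) and (302,256), clips at y≈147 and 225, plate at (276,99). I'll refine this with sub-pixel edges.

Run:
```python
from h import *
from station import monitor
c=load("w1"); g=cv2.cvtColor(c["image"],cv2.COLOR_RGB2GRAY).astype(float)
L=[];Rr=[]
def cross(p,x0,th):
    i=np.nonzero((p[:-1]-th)*(p[1:]-th)<0)[0]; return [x0+k+(th-p[k])/(p[k+1]-p[k]) for k in i]
for v in list(range(100,112))+list(range(172,204))+list(range(240,252)):
    for a,b,S in((240,258,L),(295,312,Rr)):
        p=g[v,a:b]; th=(p.max()+p.min())/2; x=cross(p,a,th)
        if len(x)==1 and p.max()-p.min()>50: S.append((x[0]+0.0,v))
T=[];B=[]
for u in list(range(254,262))+list(range(288,300)):
    for a,b,S in((82,96,T),(248,264,B)):
        p=g[a:b,u]; th=(p.max()+p.min())/2; x=cross(p,a,th)
        if len(x)==1 and p.max()-p.min()>50: S.append((u,x[0]))
W=[ray(c,np.float64(S),.01)[:,:2] for S in(L,Rr,T,B)]
fits=[cv2.fitLine(np.float32(w),cv2.DIST_HUBER,0,.001,.001).ravel() for w in W]
for w,f in zip(W,fits):
    print(len(w),f, "ang",np.degrees(np.arctan2(f[1],f[0]))%180)
def X(f,h): t=np.linalg.solve(np.c_[f[:2],-h[:2]],h[2:]-f[2:]); return f[2:]+t[0]*f[:2]
Q=[X(fits[0],fits[2]),X(fits[1],fits[2]),X(fits[1],fits[3]),X(fits[0],fits[3])]; Q=np.array(Q); print(Q,Q.mean(0),np.linalg.norm(Q-np.roll(Q,-1,0),axis=1))
o=monitor.get_obs(); 
print("over wand view", to(o,[.468,-.227,.22],np.radians(99.45)))
```

```text
53 [0.3053016  0.9522557  0.533068   0.23462893] ang 72.22369
54 [0.30737177 0.9515895  0.59465694 0.1835204 ] ang 72.09908
15 [ 0.96803534 -0.25081375  0.6150076   0.3197356 ] ang 165.47433
20 [ 0.95081735 -0.30975208  0.52644295  0.1022573 ] ang 161.9557
[[0.56454575 0.33281004]
 [0.6368294  0.31408167]
 [0.5644128  0.08988771]
 [0.49401543 0.11282136]] [0.5649508 0.2124002] [0.07467044 0.23559944 0.07403877 0.2310185 ]
over wand view spin -0.4789 shift mm [-419.5 -169.3   40.2]
```

Call:
apply_moves(plan=[0, 0, 0, -0.12, 0, 0, 0, -0.12, 0, 0, 0, -0.12, 0, 0, 0, -0.12, -28, -11.3, 2.7, 0, -28, -11.3, 2.7, 0, -28, -11.3, 2.7, 0, -28, -11.3, 2.7, 0, -28, -11.3, 2.7, 0, -28, -11.3, 2.7, 0, -28, -11.3, 2.7, 0, -28, -11.3, 2.7, 0, -28, -11.3, 2.7, 0, -28, -11.3, 2.7, 0, -28, -11.3, 2.7, 0, -28, -11.3, 2.7, 0, -28, -11.3, 2.7, 0, -28, -11.3, 2.7, 0, -28, -11.3, 2.7, 0, 0, 0, 0, 0])

```text
time_s: 4.9
ee_pos: [0.468, -0.2294, 0.2196]
eef_rot: [-3.141, 0.0, 1.735]
force: [-0.4, 0.5, 0.1]
grip_width: 0.0937
grip_force: 0.0
```

Run:
```python
from h import *
from station import monitor,camera
o=monitor.get_obs(); c=camera("wrist"); np.savez("pics/w2.npz",**c); cv2.imwrite("pics/w2.png",c["image"][:,:,::-1]); print(o["time_s"],o["ee_pos"],o["eef_rot"])
d=np.array([np.cos(np.radians(99.45)),np.sin(np.radians(99.45)),0]); O=np.array([.468,-.227,.045])
print(proj(c,[O,O+.08*d,O-.08*d,O-.13*d]).round().tolist())
P=cloud(c);
```

```text
4.9 [ 0.46796984 -0.22940643  0.21964103] [-3.14113198e+00  7.51310244e-05  1.73510070e+00]
[[277.0, 188.0], [277.0, 117.0], [277.0, 251.0], [277.0, 287.0]]
```

View pics/w2.png

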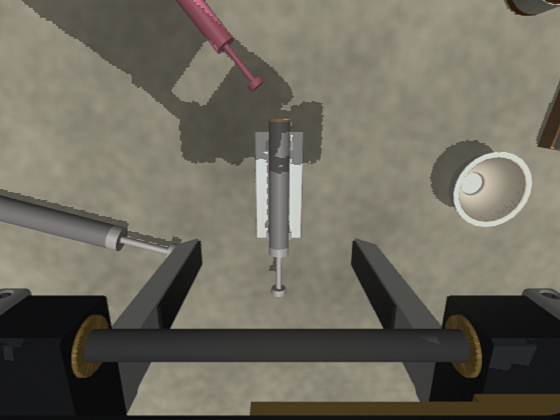

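Run:
```python
from h import *
from station import monitor
c=load("w2"); P=cloud(c); o=monitor.get_obs()
m=(P[...,2]>.043)&(P[...,2]<.08); m[:, :255]=0; m[:,305:]=0; m[:110]=0; m[300:]=0
rows=[(np.nonzero(m[v])[0].mean(),v,m[v].sum()) for v in range(112,300) if m[v].any()]
rows=np.array(rows); print(rows[[0,1,2,-2,-1]], rows[::12,2])
s=rows[(rows[:,1]>130)&(rows[:,1]<240)]
w=ray(c,s[:,:2],.047)[:,:2]; f=cv2.fitLine(np.float32(w),cv2.DIST_HUBER,0,.001,.001).ravel(); f=f*np.r_[np.sign(f[1]),np.sign(f[1]),1,1]; print(f,np.degrees(np.arctan2(f[1],f[0])))
# butt rim: orange pixels
h=cv2.cvtColor(c["image"],cv2.COLOR_RGB2HSV); b=(h[...,0]>8)&(h[...,0]<28)&(h[...,1]>110); b[:112]=0;b[130:]=0;b[:,:260]=0;b[:,300:]=0
v,u=np.nonzero(b); print("rim v",v.min(),v.max(),u.min(),u.max(),b.sum())
g=c["image"][100:130,279].astype(int); print([(i+100,tuple(map(int,x))) for i,x in enumerate(g) if 12<i<28])
print(c["image"][245:262,279].tolist())
print("mid v of barrel end->", ray(c,[[279.5,118.5],[278.5,247],[278.5,257]],.057)[:, :2])
# rest base
w=((h[...,2]>170)&(h[...,1]<40)).astype(np.uint8); w[:125]=0;w[245:]=0;w[:,:250]=0;w[:,306:]=0
k=np.vstack(cv2.findContours(w,0,2)[0]); r=cv2.minAreaRect(k); q=ray(c,cv2.boxPoints(r),.008); print("rest",r,q.mean(0),np.linalg.norm(q-np.roll(q,1,0),axis=1))
```

```text
[[279.5 119.   22. ]
 [279.5 120.   22. ]
 [279.5 121.   22. ]
 [278.5 295.   12. ]
 [278.5 296.    8. ]] [22. 22. 21. 21. 21. 21. 21. 20. 20. 20. 20. 20.  6.  6. 14.]
[-0.15827675  0.9873948   0.4678358  -0.21294543] 99.10688
rim v 119 121 269 290 65
[(113, (83, 81, 70)), (114, (84, 82, 72)), (115, (84, 81, 71)), (116, (82, 80, 70)), (117, (82, 81, 72)), (118, (89, 83, 71)), (119, (131, 100, 53)), (120, (133, 101, 52)), (121, (129, 99, 58)), (122, (82, 79, 79)), (123, (79, 79, 79)), (124, (80, 78, 78)), (125, (81, 80, 78)), (126, (81, 80, 78)), (127, (80, 79, 77))]
[[134, 131, 129], [134, 130, 129], [133, 130, 128], [130, 127, 125], [135, 132, 129], [184, 179, 176], [185, 180, 177], [184, 178, 175], [182, 177, 175], [183, 178, 175], [183, 177, 175], [184, 178, 175], [181, 176, 173], [176, 172, 170], [176, 172, 169], [176, 173, 170], [176, 173, 168]]
mid v of barrel end-> [[ 0.45766099 -0.14926679]
 [ 0.48098988 -0.29475574]
 [ 0.48314419 -0.307599  ]]
rest ((278.5, 185.99996948242188), (44.99999237060547, 101.99998474121094), -0.0) [ 0.4712909  -0.23503508  0.008     ] [0.06075713 0.13434124 0.05533331 0.13433757]
```

Call:
apply_moves(plan=[0.7, 2.5, 0, 0.0046, 0, 0, 20, 0, 0, 0, 20, 0, 0, 0, 20, 0, 0, 0, 20, 0, 0, 0, 20, 0, 0, 0, 20, 0, 0, 0, 20, 0, 0, 0, 15, 0, 0, 0, 12, 0, 0, 0, 10, 0, 0, 0, 8, 0, 0, 0, 5, 0, 0, 0, 3.6, 0, 0, 0, 0, 0], hand=1)

```text
time_s: 6.45
ee_pos: [0.471, -0.2269, 0.0262]
eef_rot: [-3.141, -0.0, 1.732]
force: [0.7, -0.1, 0.8]
grip_width: 0.0941
grip_force: 0.0
```

Call:
apply_moves(plan=[0, 0, 0, 0, 0, 0, 0, 0, 0, 0, 0, 0, 0, 0, 0, 0, 0, 0, 0, 0, 0, 0, 0, 0, 0, 0, 0, 0, 0, 0, 0, 0], hand=-1, squeeze=35)

```text
time_s: 7.25
ee_pos: [0.4711, -0.2269, 0.0263]
eef_rot: [3.142, -0.0, 1.732]
force: [-0.0, 0.1, 0.7]
grip_width: 0.0333
grip_force: 0.0
```

Call:
apply_moves(plan=[0, 0, 0, 0, 0, 0, 0, 0, 0, 0, 0, 0, 0, 0, 0, 0, 0, 0, 0, 0])

```text
time_s: 7.75
ee_pos: [0.4706, -0.227, 0.0264]
eef_rot: [-3.14, -0.0, 1.732]
force: [-5.2, -0.0, 3.6]
grip_width: 0.0233
grip_force: 35.0
```

Call:
apply_moves(plan=[0, 0, 0, 0, 0, 0, -3, 0, 0, 0, -5, 0, 0, 0, -10, 0, 0, 0, -20, 0, 0, 0, -25, 0, 0, 0, -25, 0, 0, 0, -25, 0, 0, 0, -25, 0, 0, 0, -20, 0, 0, 0, -15, 0, 0, 0, -7, 0, 0, 0, 0, 0], squeeze=55)

```text
time_s: 9.05
ee_pos: [0.4713, -0.2269, 0.2074]
eef_rot: [3.14, 0.001, 1.732]
force: [0.1, 0.0, -1.4]
grip_width: 0.0232
grip_force: 55.0
```

Run:
```python
from h import *
from station import monitor,camera
o=monitor.get_obs(); c=camera("wrist"); print(o["time_s"],o["ee_pos"],o["eef_rot"],o["grip_width"],o["grip_force"],o["force"],o["moment"])
np.savez("pics/w3.npz",**c); cv2.imwrite("pics/w3.png",c["image"][:,:,::-1])
a=np.radians(72.15); y=np.array([np.cos(a),np.sin(a),0]); O=np.array([.5653,.2138,0])
t=O-.015*y; t[2]=.15; print("hover 15 short", t, to(o,t,a))
```

```text
9.05 [ 0.47133953 -0.22693056  0.20738217] [3.14014658e+00 1.06561942e-03 1.73227154e+00] 0.023151532412910018 54.999359250068665 [ 0.0683916   0.03511192 -1.4348958 ] [-0.07719375  0.10377467  0.01974219]
hover 15 short [0.56070211 0.19952207 0.15      ] spin 0.4730 shift mm [433.3 -45.7  57.4]
```

View pics/w3.png

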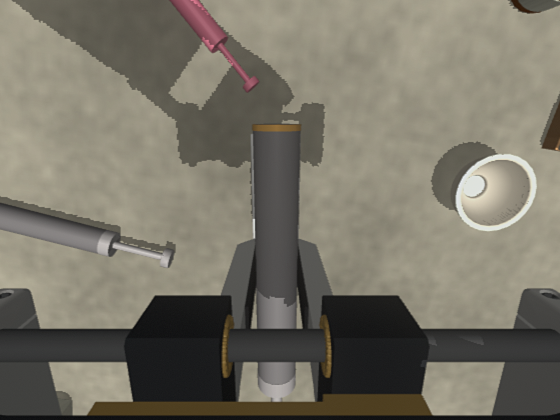

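The wand is held along tool x, with its butt at about (276,126). I'll measure its tilt and offset in the grip.

Run:
```python
from h import *
from station import monitor
from scipy.spatial.transform import Rotation as S
c=load("w3"); o=monitor.get_obs(); P=cloud(c); T=toolR(o); Q=(P-o["ee_pos"])@T
for v in (128,135,150,165,180,200,220,240,255):
    m=(np.abs(P[v,:,2]-.235)<.03); m[:245]=0; m[305:]=0; u=np.nonzero(m)[0]
    q=Q[v,u]; print(v,u.min(),u.max(),"x %.4f ymid %.4f ztop %.4f"%(np.median(q[:,0]),(q[:,1].min()+q[:,1].max())/2,np.percentile(q[:,2],10)))
# butt rim
h=cv2.cvtColor(c["image"],cv2.COLOR_RGB2HSV); b=(h[...,0]>8)&(h[...,0]<28)&(h[...,1]>110); b[:115]=0;b[140:]=0;b[:,:240]=0;b[:,310:]=0
v,u=np.nonzero(b); print("rim",v.min(),v.max(),u.min(),u.max()); 
w=ray(c,[[276,v.min()-.5+.0],[276,v[np.abs(u-276)<4].min()-.5]],o["ee_pos"][2]+.0188+.012); print((w-o["ee_pos"])@T)
```

```text
128 253 300 x 0.0770 ymid -0.0000 ztop -0.0331
135 253 300 x 0.0738 ymid -0.0001 ztop -0.0325
150 253 299 x 0.0668 ymid -0.0004 ztop -0.0325
165 254 299 x 0.0596 ymid -0.0001 ztop -0.0325
180 254 299 x 0.0522 ymid -0.0000 ztop -0.0322
200 254 298 x 0.0422 ymid -0.0004 ztop -0.0326
220 255 298 x 0.0316 ymid -0.0001 ztop -0.0325
240 249 304 x 0.0203 ymid 0.0000 ztop -0.0323
255 245 304 x 0.0115 ymid -0.0010 ztop -0.0322
rim 124 130 253 300
[[ 0.07902249 -0.00030094 -0.03081051]
 [ 0.07902249 -0.00030094 -0.03081051]]
```

Call:
apply_moves(plan=[0, 0, 0, 0.0946, 0, 0, 0, 0.0946, 0, 0, 0, 0.0946, 0, 0, 0, 0.0946, 0, 0, 0, 0.0946, 20.3, -3.3, 0, 0, 34.5, -3.3, 0, 0, 34.5, -3.3, 0, 0, 34.5, -3.3, 0, 0, 34.5, -3.3, 0, 0, 34.5, -3.3, 0, 0, 34.5, -3.3, 0, 0, 34.5, -3.3, 0, 0, 34.5, -3.3, 0, 0, 34.5, -3.3, 0, 0, 34.5, -3.3, 0, 0, 34.5, -3.3, 0, 0, 34.5, -3.3, 0, 0, 0, -2.8, 0, 0])

```text
time_s: 11.0
ee_pos: [0.5605, 0.2036, 0.2046]
eef_rot: [-3.14, 0.001, 1.262]
force: [0.0, -0.9, -1.7]
grip_width: 0.0224
grip_force: 55.0
```

```bash
cat > g.py <<'E'
from h import *
from station import monitor
a=np.radians(72.15); y=np.array([np.cos(a),np.sin(a),0]); O=np.array([.5653,.2138,0])
o=monitor.get_obs(); T=toolR(o); d=(o["ee_pos"]-O)@T
print(o["time_s"],"TCP cradle mm: along %.2f, tooly %.2f, z %.2f, yaw err %.4f"%(d[0]*1e3,d[1]*1e3,o["ee_pos"][2]*1e3,o["eef_rot"][2]-a),"F tool",(o["force"]@T).round(2),"M",(o["moment"]@T).round(3),o["eef_rot"].round(4),o["grip_width"])
E
python3 g.py
```

```text
11.0 TCP cradle mm: along -11.29, tooly -1.93, z 204.62, yaw err 0.0030 F tool [-0.89  0.33  1.69] M [ 0.056 -0.071 -0.048] [-3.1396e+00  7.0000e-04  1.2622e+00] 0.02236138509246614
```

Call:
apply_moves(plan=[-1.7, 1.9, 0, 0.003, 0, 0, 15, 0, 0, 0, 20, 0, 0, 0, 20, 0, 0, 0, 20, 0, 0, 0, 15, 0, 0, 0, 15, 0, 0, 0, 10, 0, 0, 0, 6, 0, 0, 0, 3, 0, 0, 0, 0, 0])

```text
time_s: 12.1
ee_pos: [0.5621, 0.1984, 0.0824]
eef_rot: [3.141, -0.0, 1.256]
force: [-0.4, -0.6, -1.6]
grip_width: 0.0229
grip_force: 55.0
```

```bash
python3 g.py
python3 - <<'E'
from h import *
from station import monitor,camera
o=monitor.get_obs(); c=camera("wrist"); np.savez("pics/w4.npz",**c); T=toolR(o)
im=c["image"]; cv2.imwrite("pics/w4.png",cv2.resize(im[60:300,180:380,::-1],(500,600),interpolation=cv2.INTER_CUBIC))
P=cloud(c);Q=(P-o["ee_pos"])@T
m=(P[...,2]>.068)&(P[...,2]<.08); m[:60]=0;m[300:]=0;m[:,:180]=0;m[:,380:]=0
n,l,s,ct=cv2.connectedComponentsWithStats(m.astype(np.uint8))
for i in range(1,n):
    if s[i,4]>8: print(s[i],Q[l==i].mean(0).round(4),Q[l==i].min(0).round(4),Q[l==i].max(0).round(4))
E
```

```text
12.1 TCP cradle mm: along -15.67, tooly 1.73, z 82.38, yaw err -0.0030 F tool [-0.7 -0.2  1.6] M [ 0.009 -0.073  0.033] [ 3.1415 -0.      1.2563] 0.022887068287282996
[240 144  14  25 308] [ 0.0592 -0.0186  0.0091] [ 0.0519 -0.0225  0.005 ] [ 0.066  -0.015   0.0142]
[300 144  10  25 223] [0.0594 0.0162 0.008 ] [0.0521 0.0137 0.005 ] [0.0661 0.019  0.0121]
[297 289   2  11  18] [-0.0371  0.0141  0.0109] [-0.0404  0.0137  0.0094] [-0.0341  0.0146  0.0135]
[255 293   2   7   9] [-0.0395 -0.0155  0.0124] [-0.0415 -0.0157  0.0106] [-0.0371 -0.015   0.0134]
```

View pics/w4.png

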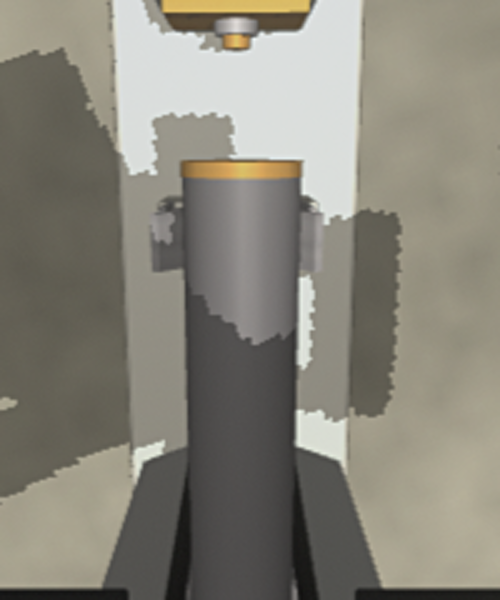

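Clip b's fingers sit symmetric about tool y = −1.75 mm, and the stud is visible at about (237,35) in the crop. Along y, the clips appear about 6 mm nearer than the base edges suggest, so I'll check against the plate face.

Run:
```python
from h import *
from station import monitor
o=monitor.get_obs(); T=toolR(o)
c=load("w4"); Q=(cloud(c)-o["ee_pos"])@T; W=cloud(c)
for v in range(30,84,3):
    q=Q[v,274-6:274+8]; print(v,(np.median(q,0)*1e3).round(1), "z",round(float(np.median(W[v,268:282,2]))*1e3,1), Q[v,255:263].mean(0).round(4)*1e3, c["image"][v,258],c["image"][v,274])
# top cam
from station import camera
c=camera("top"); np.savez("pics/top1.npz",**c); W=cloud(c);Q=(W-o["ee_pos"])@T
m=np.zeros(W.shape[:2],bool); m[140:205,140:250]=1
b=m&(W[...,2]>.04)&(Q[...,0]>.09)&(Q[...,0]<.15)&(np.abs(Q[...,1])<.03); print(b.sum(),np.percentile(Q[b],[2,10,50,90,98],axis=0).round(4))
```

```text
30 [131.1  -1.8  25.7] z 57.1 [144.7 -14.1  82.3] [161 157 138] [212 206 203]
33 [129.4  -1.8  25.4] z 57.4 [142.5 -14.1  81.8] [102  99  88] [212 207 204]
36 [127.7  -1.8  24.9] z 57.9 [140.6 -14.2  82.2] [112 109  98] [209 205 201]
39 [124.2  -1.7  16.1] z 66.6 [124.2 -10.8  16.3] [219 224 212] [218 223 210]
42 [122.6  -1.7  15.8] z 66.9 [122.7 -10.8  16.2] [218 221 221] [218 221 220]
45 [121.2  -1.7  16.3] z 66.5 [121.2 -10.9  16.3] [217 221 221] [218 221 221]
48 [119.6  -1.7  16.3] z 66.4 [119.6 -10.9  16. ] [218 221 221] [218 221 222]
51 [118.   -1.7  15.9] z 66.9 [118.  -10.9  15.8] [218 222 221] [218 222 222]
54 [116.5  -1.8  16.3] z 66.4 [116.4 -10.9  15.9] [218 222 222] [218 222 222]
57 [115.   -1.8  16.7] z 66.1 [114.9 -11.   16.3] [194 191 177] [193 189 176]
60 [113.3  -1.8  16.1] z 66.7 [113.3 -11.   15.9] [217 184  99] [218 186 101]
63 [111.6  -1.8  15.5] z 67.3 [111.7 -11.   16.1] [221 189 104] [221 190 105]
66 [110.9  -1.8  21.7] z 61.0 [111.  -11.3  21.8] [74 63 53] [96 87 77]
69 [109.8  -1.8  25.2] z 57.5 [111.  -12.   33.9] [91 76 58] [220 216 212]
72 [108.1  -1.8  
[... 279 characters left out ...]
222 229 229]Traceback (most recent call last):
  File "<stdin>", line 11, in <module>
    return _quantile_unchecked(
        a, q, axis, out, overwrite_input, method, keepdims, weights)
    return _ureduce(a,
                    func=_quantile_ureduce_func,
    ...<5 lines>...
                    overwrite_input=overwrite_input,
                    method=method)
    r = func(a, **kwargs)
    result = _quantile(arr,
                       quantiles=q,
    ...<2 lines>...
                       out=out,
                       weights=wgt)
    slices_having_nans = np.isnan(arr[-1, ...])
                                  ~~~^^^^^^^^^
IndexError: index -1 is out of bounds for axis 0 with size 0
```

The plate face is at tool x = 111 mm, so the seat is at +9 mm, which agrees with the clips. I'll correct the origin.

```bash
sed -i 's/O=np.array(\[.5653,.2138,0\])/O=np.array([.56325,.2074,0])/' g.py; python3 g.py
```

```text
12.2 TCP cradle mm: along -8.78, tooly 1.96, z 82.94, yaw err -0.0030 F tool [ 0.18 -0.42  1.15] M [ 0.064 -0.008  0.038] [ 3.1408e+00 -5.0000e-04  1.2563e+00] 0.02279631770439931
```

Call:
apply_moves(plan=[-3.5, -1.75, 0, -0.003, 0, 0, 0, 0, 0, 0, 0, 0, 0, 0, 0, 0, 0, 0, 0, 0])

```text
time_s: 12.7
ee_pos: [0.5593, 0.1955, 0.0824]
eef_rot: [3.141, -0.0, 1.259]
force: [0.0, -0.0, -1.1]
grip_width: 0.0232
grip_force: 55.0
```

```bash
python3 g.py
```

```text
12.7 TCP cradle mm: along -12.48, tooly -0.08, z 82.42, yaw err -0.0001 F tool [-0.03  0.06  1.12] M [ 0.076 -0.038  0.026] [ 3.1415e+00 -1.0000e-04  1.2592e+00] 0.02318973751964018
```

Call:
apply_moves(plan=[0, 0, 8, 0, 0, 0, 8, 0, 0, 0, 6, 0, 0, 0, 4, 0, 0, 0, 3, 0, 0, 0, 0, 0, 0, 0, 0, 0])

```text
time_s: 13.4
ee_pos: [0.5593, 0.1956, 0.0535]
eef_rot: [3.142, -0.0, 1.259]
force: [0.9, 0.3, -1.2]
grip_width: 0.0223
grip_force: 55.0
```

```bash
python3 g.py
```

```text
13.4 TCP cradle mm: along -12.46, tooly -0.13, z 53.46, yaw err -0.0001 F tool [0.52 0.73 1.24] M [ 0.038 -0.062  0.03 ] [ 3.1415e+00 -1.0000e-04  1.2592e+00] 0.022349169180450438
```

Call:
apply_moves(plan=[0, 0, 1, 0, 0, 0, 1, 0, 0, 0, 1, 0, 0, 0, 1, 0, 0, 0, 0, 0])

```text
time_s: 13.9
ee_pos: [0.56, 0.1957, 0.0502]
eef_rot: [3.14, -0.001, 1.259]
force: [2.3, -0.9, 5.2]
grip_width: 0.0224
grip_force: 55.0
```

Call:
apply_moves(plan=[0, 0, 1, 0, 0, 0, 1, 0, 0, 0, 1, 0, 0, 0, 0, 0])

```text
time_s: 14.3
ee_pos: [0.5603, 0.1959, 0.0478]
eef_rot: [3.139, -0.002, 1.259]
force: [1.6, -0.2, 10.9]
grip_width: 0.0229
grip_force: 55.0
```

```bash
python3 g.py
```

```text
14.3 TCP cradle mm: along -11.79, tooly 0.82, z 47.82, yaw err -0.0001 F tool [  0.34   1.6  -10.87] M [-0.043  0.078 -0.097] [ 3.1391e+00 -1.8000e-03  1.2591e+00] 0.02290721159727557
```

Call:
apply_moves(plan=[0, 0, 1, 0, 0, 0, 1, 0, 0, 0, 0, 0])

```text
time_s: 14.6
ee_pos: [0.5603, 0.1959, 0.0458]
eef_rot: [3.139, -0.002, 1.259]
force: [0.7, 0.5, 10.9]
grip_width: 0.0228
grip_force: 55.0
```

Call:
apply_moves(plan=[0, 0, 1, 0, 0, 0, 1, 0, 0, 0, 0, 0])

```text
time_s: 14.9
ee_pos: [0.5602, 0.1959, 0.0435]
eef_rot: [3.139, -0.002, 1.259]
force: [1.1, 0.3, 7.1]
grip_width: 0.0226
grip_force: 55.0
```

```bash
python3 g.py
```

```text
14.9 TCP cradle mm: along -11.78, tooly 0.71, z 43.51, yaw err -0.0002 F tool [ 0.62  0.94 -7.13] M [-0.179  0.432  0.038] [ 3.1394e+00 -1.9000e-03  1.2590e+00] 0.022635249889462198
```

```bash
cat > tilt.py <<'E'
from h import *
from station import monitor,camera
o=monitor.get_obs(); c=camera("wrist"); P=cloud(c); T=toolR(o); Q=(P-o["ee_pos"])@T
r=[]
for v in range(100,250):
    m=(np.abs(P[v,:,2]-o["ee_pos"][2]-.03)<.025); m[:262]=0; m[292:]=0
    if m.sum()>8: q=Q[v,m]; r.append((np.median(q[:,0]),np.percentile(q[:,2],10)))
r=np.array(r); r=r[(r[:,0]>.02)&(r[:,0]<.085)]; k=np.polyfit(r[:,0],r[:,1],1); print("butt x %.4f, barrel-top toolz at x0 %.4f slope %.4f (neg = butt up)  top z at a/b:"%(r[:,0].max(),k[1],k[0]), np.round(o["ee_pos"][2]-np.polyval(k,[-.038,.062])-.012,4))
np.savez("pics/t.npz",**c)
E
python3 tilt.py
```

```text
butt x 0.0789, barrel-top toolz at x0 -0.0328 slope -0.0215 (neg = butt up)  top z at a/b: [0.0635 0.0656]
```

Call:
apply_moves(plan=[0, 0, 1, 0, 0, 0, 1, 0, 0, 0, 1, 0, 0, 0, 0, 0])

```text
time_s: 15.35
ee_pos: [0.5598, 0.1958, 0.0397]
eef_rot: [3.14, -0.001, 1.259]
force: [4.0, 1.1, 1.3]
grip_width: 0.023
grip_force: 55.0
```

```bash
python3 g.py; python3 tilt.py
```

```text
15.35 TCP cradle mm: along -12.09, tooly 0.34, z 39.71, yaw err -0.0002 F tool [ 2.23  3.47 -1.33] M [-0.617  0.58   0.016] [ 3.1403e+00 -1.1000e-03  1.2591e+00] 0.022954759662883052
butt x 0.0788, barrel-top toolz at x0 -0.0326 slope -0.0085 (neg = butt up)  top z at a/b: [0.06   0.0609]
```

Call:
apply_moves(plan=[0, 0, 1, 0, 0, 0, 1, 0, 0, 0, 1, 0, 0, 0, 1, 0, 0, 0, 0, 0])

```text
time_s: 15.9
ee_pos: [0.5591, 0.1951, 0.0346]
eef_rot: [-3.141, 0.001, 1.259]
force: [5.5, -1.5, -4.4]
grip_width: 0.0231
grip_force: 55.0
```

```bash
python3 g.py; python3 tilt.py
```

```text
15.9 TCP cradle mm: along -13.02, tooly -0.23, z 34.55, yaw err -0.0001 F tool [0.28 5.67 4.35] M [-1.06   0.049  0.111] [-3.1411e+00  1.0000e-03  1.2591e+00] 0.023058300843197054
butt x 0.0786, barrel-top toolz at x0 -0.0316 slope 0.0027 (neg = butt up)  top z at a/b: [0.0543 0.054 ]
```

Call:
apply_moves(plan=[0, 0.4, 0.5, 0, 0, 0.3, 0.5, 0, 0, 0, 0.5, 0, 0, 0, 0, 0])

```text
time_s: 16.35
ee_pos: [0.5597, 0.1951, 0.0336]
eef_rot: [-3.141, 0.001, 1.259]
force: [3.3, -3.4, -1.3]
grip_width: 0.0225
grip_force: 55.0
```

```bash
python3 g.py; python3 tilt.py
```

```text
16.35 TCP cradle mm: along -12.80, tooly 0.42, z 33.61, yaw err -0.0000 F tool [-2.19  4.19  1.33] M [-0.602 -0.345  0.035] [-3.1412e+00  6.0000e-04  1.2592e+00] 0.02254735979416535
butt x 0.0785, barrel-top toolz at x0 -0.0317 slope 0.0044 (neg = butt up)  top z at a/b: [0.0535 0.0531]
```

Call:
apply_moves(plan=[0, 0.4, 0.5, 0, 0, 0.2, 0.5, 0, 0, 0, 0.5, 0, 0, 0, 0, 0])

```text
time_s: 16.8
ee_pos: [0.5601, 0.1952, 0.0332]
eef_rot: [-3.141, 0.0, 1.259]
force: [-5.7, -2.2, 12.2]
grip_width: 0.0224
grip_force: 55.0
```

```bash
python3 g.py; python3 tilt.py
python3 - <<'E'
from h import *
c=load("t"); cv2.imwrite("pics/w5.png",cv2.resize(c["image"][60:300,180:380,::-1],(500,600),interpolation=cv2.INTER_CUBIC))
E
```

```text
16.8 TCP cradle mm: along -12.54, tooly 0.74, z 33.22, yaw err 0.0001 F tool [ -3.81  -4.79 -12.18] M [ 0.922 -0.912 -0.049] [-3.1409e+00  3.0000e-04  1.2594e+00] 0.022428449769620055
butt x 0.0785, barrel-top toolz at x0 -0.0318 slope 0.0035 (neg = butt up)  top z at a/b: [0.0532 0.0528]
```

View pics/w5.png

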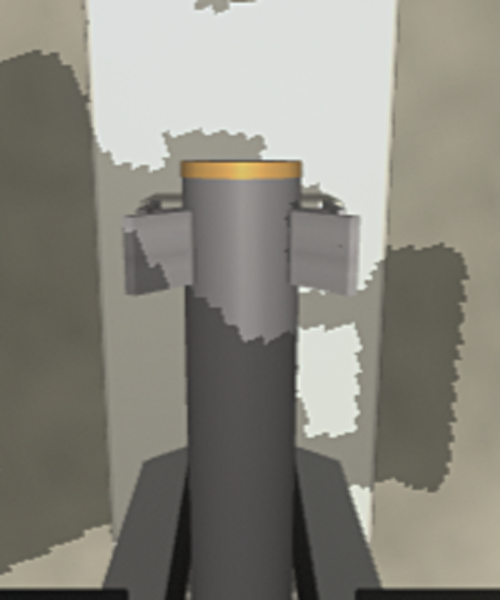

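Clip b's fingers have closed over the barrel and the wand is seated level: Fz is rigid and the height is right. I'll ease off the down and side load, then slide.

Call:
apply_moves(plan=[0, -0.3, -0.6, 0, 0, 0, 0, 0, 0, 0, 0, 0])

```text
time_s: 17.15
ee_pos: [0.5601, 0.1953, 0.0333]
eef_rot: [-3.141, -0.0, 1.259]
force: [-1.6, -2.2, 7.1]
grip_width: 0.0228
grip_force: 55.0
```

```bash
python3 g.py
```

```text
17.15 TCP cradle mm: along -12.45, tooly 0.72, z 33.30, yaw err 0.0001 F tool [-2.54 -0.84 -7.08] M [ 0.318 -0.607 -0.079] [-3.1414 -0.      1.2593] 0.022771478619370674
```

Call:
apply_moves(plan=[1, 0, 0, 0, 1, 0, 0, 0, 1, 0, 0, 0, 1, 0, 0, 0, 1, 0, 0, 0])

```text
time_s: 17.65
ee_pos: [0.5616, 0.1999, 0.0333]
eef_rot: [-3.141, 0.0, 1.259]
force: [-2.5, -4.0, 7.6]
grip_width: 0.023
grip_force: 55.0
```

```bash
python3 g.py
```

```text
17.65 TCP cradle mm: along -7.66, tooly 0.74, z 33.30, yaw err -0.0000 F tool [-4.56 -1.14 -7.58] M [ 0.316 -0.899 -0.035] [-3.1413e+00  4.0000e-04  1.2593e+00] 0.02295256400020696
```

Call:
apply_moves(plan=[1, 0, -0.3, 0, 1, 0, 0, 0, 1, 0, 0, 0, 1, 0, 0, 0, 1, 0, 0, 0, 1, 0, 0, 0, 1, 0, 0, 0, 1, 0, 0, 0])

```text
time_s: 18.45
ee_pos: [0.5641, 0.2076, 0.0333]
eef_rot: [-3.141, 0.0, 1.259]
force: [-2.4, -2.6, 5.7]
grip_width: 0.0227
grip_force: 55.0
```

```bash
python3 g.py; python3 tilt.py
```

```text
18.45 TCP cradle mm: along 0.46, tooly 0.73, z 33.32, yaw err -0.0000 F tool [-3.17 -1.52 -5.69] M [ 0.324 -0.731 -0.035] [-3.1413e+00  3.0000e-04  1.2592e+00] 0.022663822624664133
butt x 0.0785, barrel-top toolz at x0 -0.0318 slope 0.0049 (neg = butt up)  top z at a/b: [0.0533 0.0529]
```

Call:
apply_moves(plan=[1, 0, 0, 0, 1, 0, 0, 0, 1, 0, 0, 0, 1, 0, 0, 0, 1, 0, 0, 0, 1, 0, 0, 0, 1, 0, 0, 0])

```text
time_s: 19.2
ee_pos: [0.5663, 0.2143, 0.0333]
eef_rot: [-3.141, 0.0, 1.259]
force: [-3.0, -3.0, 5.4]
grip_width: 0.0223
grip_force: 55.0
```

```bash
python3 g.py; python3 tilt.py
```

```text
19.2 TCP cradle mm: along 7.48, tooly 0.73, z 33.32, yaw err -0.0000 F tool [-3.8  -1.93 -5.43] M [ 0.353 -0.786 -0.087] [-3.1413e+00  2.0000e-04  1.2592e+00] 0.02232240044254781
butt x 0.0785, barrel-top toolz at x0 -0.0318 slope 0.0052 (neg = butt up)  top z at a/b: [0.0534 0.0528]
```

Call:
apply_moves(plan=[1, -0.2, 0, 0, 1, 0, 0, 0, 1, 0, 0, 0, 1, 0, 0, 0, 1, 0, 0, 0, 1, 0, 0, 0])

```text
time_s: 19.85
ee_pos: [0.5681, 0.2201, 0.0333]
eef_rot: [3.141, 0.0, 1.259]
force: [-0.8, -3.6, 5.0]
grip_width: 0.0229
grip_force: 55.0
```

```bash
python3 g.py
```

```text
19.85 TCP cradle mm: along 13.54, tooly 0.72, z 33.31, yaw err -0.0001 F tool [-3.64  0.3  -4.97] M [ 0.009 -0.712 -0.08 ] [3.1415 0.     1.2592] 0.022860417437546753
```

Call:
apply_moves(plan=[0.5, 0, 0, 0, 0.5, 0, 0, 0, 0.5, 0, 0, 0, 0.5, 0, 0, 0])

```text
time_s: 20.25
ee_pos: [0.5687, 0.222, 0.0333]
eef_rot: [3.141, 0.0, 1.259]
force: [-0.6, -3.2, 4.9]
grip_width: 0.0227
grip_force: 55.0
```

```bash
python3 g.py
```

```text
20.25 TCP cradle mm: along 15.53, tooly 0.72, z 33.31, yaw err -0.0001 F tool [-3.26  0.4  -4.9 ] M [ 0.063 -0.776 -0.05 ] [3.1415 0.     1.2592] 0.022726186976758735
```

Call:
apply_moves(plan=[0.5, 0, 0, 0, 0.5, 0, 0, 0, 0.5, 0, 0, 0, 0.5, 0, 0, 0])

```text
time_s: 20.65
ee_pos: [0.5693, 0.2238, 0.0333]
eef_rot: [3.142, 0.0, 1.259]
force: [-1.1, -3.8, 6.2]
grip_width: 0.0228
grip_force: 55.0
```

```bash
python3 g.py
```

```text
20.65 TCP cradle mm: along 17.47, tooly 0.72, z 33.31, yaw err -0.0001 F tool [-3.93  0.07 -6.18] M [ 0.018 -0.909 -0.028] [3.1415e+00 1.0000e-04 1.2592e+00] 0.022776016352754773
```

Call:
apply_moves(plan=[0.5, 0, 0, 0, 0.5, 0, 0, 0])

```text
time_s: 20.85
ee_pos: [0.5696, 0.2247, 0.0333]
eef_rot: [3.142, 0.0, 1.259]
force: [-1.2, -4.3, 5.6]
grip_width: 0.0231
grip_force: 55.0
```

Call:
apply_moves(plan=[0.5, 0, 0, 0, 0.5, 0, 0, 0])

```text
time_s: 21.05
ee_pos: [0.5699, 0.2256, 0.0333]
eef_rot: [-3.142, 0.0, 1.259]
force: [-0.8, -5.1, 5.2]
grip_width: 0.0226
grip_force: 55.0
```

```bash
python3 g.py
```

```text
21.05 TCP cradle mm: along 19.34, tooly 0.71, z 33.31, yaw err -0.0001 F tool [-5.11  0.76 -5.22] M [-0.037 -0.988 -0.025] [-3.1416e+00  3.0000e-04  1.2591e+00] 0.02258152304808168
```

Now on the pin (about +1.5 N above friction). Small steps from here.

Call:
apply_moves(plan=[0.4, 0, 0, 0, 0, 0, 0, 0])

```text
time_s: 21.25
ee_pos: [0.57, 0.226, 0.0333]
eef_rot: [-3.142, 0.0, 1.259]
force: [-0.3, -4.9, 6.0]
grip_width: 0.023
grip_force: 55.0
```

```bash
python3 g.py
```

```text
21.25 TCP cradle mm: along 19.74, tooly 0.70, z 33.30, yaw err -0.0001 F tool [-4.74  1.18 -6.02] M [ 0.004 -1.025 -0.054] [-3.1416e+00  4.0000e-04  1.2592e+00] 0.023012476075081324
```

Call:
apply_moves(plan=[0.4, 0, 0, 0, 0, 0, 0, 0])

```text
time_s: 21.45
ee_pos: [0.57, 0.2261, 0.0333]
eef_rot: [-3.141, 0.001, 1.259]
force: [-2.8, -7.2, 7.6]
grip_width: 0.023
grip_force: 55.0
```

```bash
python3 g.py
```

```text
21.45 TCP cradle mm: along 19.82, tooly 0.71, z 33.32, yaw err -0.0002 F tool [-7.68 -0.5  -7.62] M [ 0.091 -1.361 -0.066] [-3.1414e+00  9.0000e-04  1.2591e+00] 0.023002151232612223
```

Call:
apply_moves(plan=[0.3, 0, 0, 0, 0, 0, 0, 0])

```text
time_s: 21.65
ee_pos: [0.57, 0.2262, 0.0333]
eef_rot: [-3.141, 0.001, 1.259]
force: [-3.8, -8.0, 6.7]
grip_width: 0.0227
grip_force: 55.0
```

```bash
python3 g.py
```

```text
21.65 TCP cradle mm: along 19.89, tooly 0.66, z 33.27, yaw err -0.0002 F tool [-8.77 -1.15 -6.71] M [ 0.163 -1.75  -0.013] [-3.1412e+00  1.3000e-03  1.2591e+00] 0.02266218794795572
```

Call:
apply_moves(plan=[0.4, 0, 0, 0, 0, 0, 0, 0])

```text
time_s: 21.85
ee_pos: [0.5701, 0.2263, 0.0333]
eef_rot: [-3.141, 0.002, 1.259]
force: [-3.4, -10.7, 8.8]
grip_width: 0.0231
grip_force: 55.0
```

```bash
python3 g.py
```

```text
21.85 TCP cradle mm: along 19.98, tooly 0.69, z 33.26, yaw err -0.0002 F tool [-11.22   0.06  -8.82] M [ 0.195 -2.121 -0.059] [-3.141e+00  1.800e-03  1.259e+00] 0.023063554265463908
```

Force on the stop is about 7.5 N above friction. Releasing.

Call:
apply_moves(plan=[0, 0, 0, 0, 0, 0, 0, 0, 0, 0, 0, 0, 0, 0, 0, 0, 0, 0, 0, 0, 0, 0, 0, 0, 0, 0, 0, 0, 0, 0, 0, 0], hand=0.5)

```text
time_s: 22.65
ee_pos: [0.5703, 0.2272, 0.0333]
eef_rot: [3.142, -0.0, 1.259]
force: [-0.0, -0.4, 0.2]
grip_width: 0.0704
grip_force: 0.0
```

```bash
python3 g.py; python3 tilt.py
```

```text
22.65 TCP cradle mm: along 21.00, tooly 0.65, z 33.28, yaw err -0.0001 F tool [-0.35  0.09 -0.16] M [ 0.023 -0.083 -0.033] [ 3.1416e+00 -1.0000e-04  1.2592e+00] 0.07043480493083817
butt x 0.0849, barrel-top toolz at x0 -0.0325 slope 0.0200 (neg = butt up)  top z at a/b: [0.0545 0.0525]
```

Call:
apply_moves(plan=[0, 0, -3, 0, 0, 0, -6, 0, 0, 0, -12, 0, 0, 0, -20, 0, 0, 0, -25, 0, 0, 0, -25, 0, 0, 0, -25, 0, 0, 0, -25, 0, 0, 0, -15, 0, 0, 0, 0, 0, 0, 0, 0, 0])

```text
time_s: 23.8
ee_pos: [0.5702, 0.2271, 0.1893]
eef_rot: [3.141, -0.0, 1.259]
force: [0.1, -0.6, 0.3]
grip_width: 0.0709
grip_force: 0.0
```

Run:
```python
from h import *
from station import monitor,camera
o=monitor.get_obs(); c=camera("wrist"); s=camera("side"); T=toolR(o); P=cloud(c); Q=(P-o["ee_pos"])@T
im=cv2.resize(c["image"][60:340,190:370,::-1],(400,600),interpolation=cv2.INTER_CUBIC); s2=cv2.resize(s["image"][120:210,240:320,::-1],(400,450),interpolation=cv2.INTER_CUBIC); s2=cv2.copyMakeBorder(s2,0,150,0,0,0)
cv2.imwrite("pics/end.png",np.hstack([im,s2]))
for v in range(110,300,6):
    q=Q[v,272:281]; print(v,(np.median(q,0)*1e3).round(1),"z",round(float(np.median(P[v,272:281,2]))*1e3,1))
```

```text
110 [ 88.2  -0.9 122. ] z 67.3
116 [ 82.8  -0.9 123. ] z 66.3
122 [ 77.3  -0.9 134.1] z 55.2
128 [ 71.9  -0.9 124.7] z 64.6
134 [ 66.3  -0.9 124.8] z 64.5
140 [ 60.7  -0.9 125.3] z 64.0
146 [ 55.   -0.9 124.9] z 64.4
152 [ 49.3  -0.9 124.6] z 64.7
158 [ 43.5  -0.9 124.4] z 64.8
164 [ 37.6  -0.9 125.1] z 64.2
170 [ 31.7  -0.9 124.7] z 64.6
176 [ 25.8  -0.9 124.4] z 64.8
182 [ 19.7  -0.9 124.8] z 64.4
188 [ 13.4  -0.9 125.3] z 64.0
194 [  7.4  -0.9 124.6] z 64.7
200 [  1.   -0.9 125.1] z 64.2
206 [ -5.4  -0.9 125.4] z 63.9
212 [-11.7  -0.9 125.1] z 64.2
218 [-18.1  -0.9 124.8] z 64.5
224 [-24.7  -0.9 125. ] z 64.3
230 [-31.1  -0.9 124.4] z 64.9
236 [-38.   -0.9 124.9] z 64.4
242 [-44.9  -0.9 125.1] z 64.2
248 [-51.6  -0.9 124.8] z 64.4
254 [-58.7  -0.9 125.2] z 64.1
260 [-65.6  -0.9 124.9] z 64.4
266 [-72.7  -0.9 124.9] z 64.4
272 [-80.  -1. 125.] z 64.3
278 [-92.4  -1.  134.4] z 54.9
284 [-99.9  -1.  134.2] z 55.1
290 [-107.8   -1.   134.5] z 54.8
296 [-115.5   -1.   134.3] z 55.0
```

View pics/end.png

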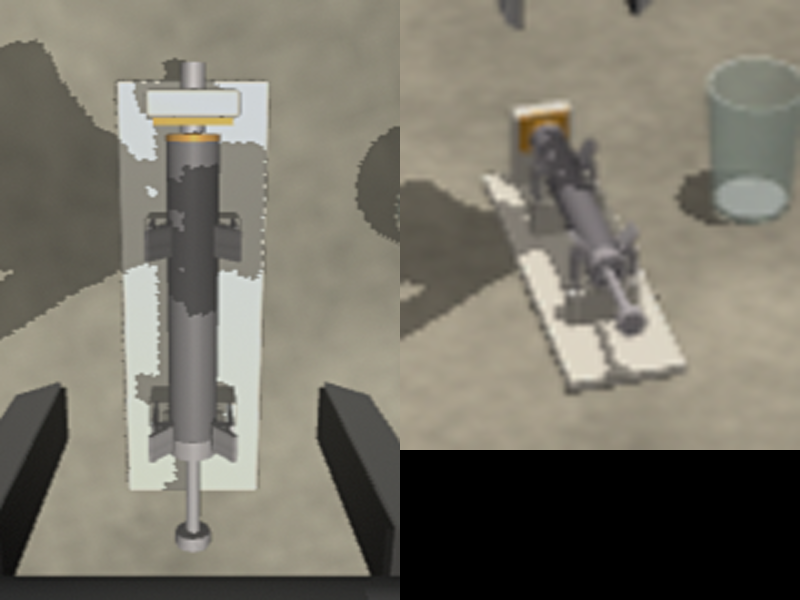

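The wand lies level at home height (top 64.4 mm), both clips are around it, and the butt is on the stud. The beaker is undisturbed. Handing in.

```bash
python3 -c "
from station import ctrl
print(ctrl.hand_in())"
```

```text
the job is handed in; nothing more can be done
None
```

The wand is clipped fully home and level, its butt pressed against the stop at about 7.5 N above friction, and it was released and handed in at about 24 s; the result of the judging was not shown.

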